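# Dock the hex-footed painting grip and lock it

## Robot

A 6-joint arm with a two-finger parallel gripper is mounted at the origin on a cart in front of the work surface, level with it; the furniture and walls round the work are solid. World frame = base frame: x ahead of the robot, y to its left, z up, the work surface at z = 0. Lengths are in mm, angles in degrees, forces in N, time in s.
With the tool pointing down it reaches from about 400 to 825 mm from the base axis. Payload 7 kg.
Tool frame: the origin (TCP) lies where the fingers leave the gripper's body, on its centre line; the fingertips stand 73 mm ahead of it and the grasp point (between the pads) lies 54 mm ahead of it; z points along the fingers, y is the line along which they close (so a half turn about z gives the same grasp; the last joint's range is limited). The gripper opens to 85 mm and grips with 20 to 120 N. Pads are 22 mm wide; open, the fingers measure 114 mm over their backs; the gripper's body (76 mm by 85 mm) begins 54 mm behind the grasp point. The pads swing forward as they close: fully open they stand 13 mm farther back than shut.
Start: joints at [91.908, 20.546, 0.682, 0, -70.136, -16.507], TCP at [170.145, 653.182, 303.902] pointing down, gripper open.
Joint ranges: [-176.03, 176.03], [-82.01, 121.73], [-58.28, 71.71], [-173.87, 95.51], [-174.79, -0.11], [-173.66, 173.66]. Speed limits (degrees/s): [136.94, 136.94, 172.46, 180, 180, 180].

## Interface

Orientations are given as [roll, pitch, yaw] about the fixed x, y, z axes, in that order (R = Rz(yaw) Ry(pitch) Rx(roll)).
In Python, from workcell import * gives the robot as it stands. The module is installed in compiled form; this text tells all that it offers.
- The arm moves only by the shell command python3 -m crank 'ROWS' [FORCE]. ROWS is text: rows parted by semicolons, each of 5 numbers parted by spaces: the shift along the tool's x, y, z in m, then the turn about the tool's z in degrees, then the gripper's target within -1 to 1 (fully open at 1, half-way at 0, shut at -1). A call has 1 to 10 rows; each row is the pose to reach, as a shift and turn from the pose commanded when the call began, along the tool's axes at that moment; what a row does not reach only later rows make up. A row lasts 1/8 s, in which the tool goes at most 62.5 mm and 10.7 degrees, less where a joint would pass 70% of its speed; a pose out of reach is approached as far as the arm can. A call with a gripper value outside its range is refused whole. The fingers move at their own pace and stop on an object; FORCE is the grip in N (left out, the last holds). Time passes only in rows, so rows that repeat a pose let the fingers close. It gives the time, the measured TCP pose, the force, the opening and the grip force at its end, in the units of the state.
- get_state(): the state, without advancing time (a new reading comes with each control period).
- get_image(name): name is "scene" or "top"; returns a dict with "frame" (420x560x3 uint8, blue, green, red), "fovy" (degrees; the focal length in pixels is half the picture's height over the tangent of half this angle, whatever the lens; pixels are square), "cx", "cy" (the principal point, pixels), "k1" (the pictures are not rectified: a ray, as slopes to the right and down, at radius r is drawn at 1 + k1 r^2 times it, then the intrinsics apply), "view" (4x4, takes a point from world to camera coordinates). Camera axes: x right, y down, z forward; pixel columns grow to the right and rows downward; lengths in mm; the calibration is good to about 2 mm. A picture is of the moment at which its call begins. There is no depth.
- hand_in(): hands the job in; it is judged then, once.
The state is a dict: "time_s": time; "joints": joint angles; "joint_velocities": joint speeds; "joint_torque": joint torques, N m; "ee_pos": TCP position; "tool_rot": TCP orientation; "wrist_force": force on the tool from outside, world axes, zero at the start; "ft_torque": the same for the moment, N m; "width": opening from 0.0 (shut) to 1.0 (fully open); "grasp_force": force on a finger pad.
Only numpy, scipy, OpenCV 4.12 (cv2) and the standard library are available. Lean on these libraries where they do the work, as an engineer would, in place of code of your own. Each camera call takes 0.05 s, during which the arm holds its last target. There are 200 camera calls.

## Task

Pick up the painting grip and set its hexagonal foot into the hexagonal pocket of the bench dock, turning and shuffling it gently, never forcing it, until it drops fully home with its collar flat on the pocket ring. Then slide the dock's lock bolt all the way in over the collar and let go, leaving the jar, the dropper bottle and the tin where they stand.

Things in the scene. Friction and masses are not known exactly. Their poses are not given: they have to be found in the camera images.
- grip_blade (a point): Centre of the black blade of the loose painting grip (about 120 g, 81.5 mm high, standing upright on its foot), 56 mm above the foot's underside, z up. The blade is 42 mm long along x, 16 mm thick along y and 44 mm high, with a 3.5 mm cork strip on top; below it a neck 18 mm across and 15 mm high. Take the blade across its thickness from above.
- grip_collar (a point): Centre of the underside of the grip's round collar (56 mm across, 5 mm thick), 42 mm below the blade's centre, axes as the blade's. When the grip is fully seated this point is level with pocket_mouth, the collar lying flat on the ring.
- grip_foot (a point): Centre of the underside of the grip's aluminium foot, 14 mm below the collar's underside. The upper 10 mm of the foot are a hexagon 40 mm across flats (flats face the grip's +-y, corners point to its +-x); the lowest 4 mm are a round nose tapering from 40 to 35 mm across.
- dock: Bench dock fixed to the worktop: round black base 104 mm across, 28 mm high, with an aluminium hexagonal ring in its well. Origin at the centre of the base on the worktop, z up, -x toward the lock bolt. The ring is turned to an unknown angle (any) and stands up to 1.5 mm off centre along x and along y; no given pose shows this, and it is too stiff to move.
- pocket_mouth (a point): Nominal centre of the pocket, level with the ring's top, 30 mm above the worktop, axes as the dock's. Hexagonal hole 42 mm across flats, 17 mm deep, walls 8 mm. The nose enters at any angle; the hexagon only within about 5 degrees of the pocket: loosely held, the grip then falls the last 10 mm by its weight. Over 40 N against the dock damages it.
- bolt (a joint): Travel of the lock bolt in m: 0 fully open (out toward the dock's -x), 0.014 fully in (hard stop); starts between 0 and 0.002. It slides toward the dock's +x against about 2 N of friction and stays where left. Fully in, its 16 mm wide steel plate (37 to 43 mm above the worktop) reaches over the seated collar.
- bolt_tab (a point): Centre of the bolt's upright grey tab, 10 mm thick along the dock's x, 18 mm wide, from 37 to 59 mm above the worktop, on the dock's -x side: 67 mm from the dock's axis when open, 53 mm when fully in. Axes as the dock's. Push its outer face or pinch it from above.
- jar: Small paint jar, 39 mm across and 63 mm high; origin at the centre of its underside. Leave it alone.
- dropper: Dropper bottle, 26 mm across and 84 mm high; origin at the centre of its underside. Leave it alone.
- tin: Flat round tin, 63 mm across and 21 mm high; origin at the centre of its underside. Leave it alone.
Not all that is in view belongs to the job. What is shaped like the part that bears grip_blade but yellow is not meant. Several things have the shape of the dock; the one meant has the colours described above.

How it is judged (in metres and radians):
On the way, in this order (a step that is already met when the one before it is completed fails the run):
1. the grip's foot is fully home in the pocket, the bolt still open (z of grip_collar in the frame of pocket_mouth below 0.002 m and horizontal distance between grip_collar and pocket_mouth below 0.006 m and angle between grip_collar's own z axis and vertical below 0.08 rad and value of joint bolt below 0.006 m), for 0.2 s.
2. the lock bolt is in over the collar (value of joint bolt above 0.0115 m), for 0.2 s.
At the end, for the whole second after the job is handed in: The grip stands upright (within 0.08 rad) with its foot fully home: collar underside within 2 mm of the height of the pocket mouth and within 6 mm of its nominal centre; the bolt is in by more than 11.5 mm of its 14 mm; all at rest and released (z of grip_collar in the frame of pocket_mouth below 0.002 m and horizontal distance between grip_collar and pocket_mouth below 0.006 m and angle between grip_collar's own z axis and vertical below 0.08 rad and value of joint bolt above 0.0115 m); the robot touches nothing.
It fails at once if the grip is forced against the dock with more than 40 N (contact force between grip and dock above 40 N).
It fails at once if the jar, the dropper bottle or the tin is moved by more than 15 mm (distance of any of jar, dropper, tin from where it was at the start of the episode above 0.015 m).
It also fails if it takes over 72 s, if anything falls off the work surface, if the arm or the gripper's body presses on something with over 40 N, if the wrist force passes 120 N, or if a joint passes its speed limit or range.

## Working session

There is one attempt and no reset: what is moved stays moved. The work goes in short steps, Python scripts to look and compute and a shell command to move; the robot and the scene stay as the last step left them, time stands still between calls to the robot, and variables do not carry over. Pictures are saved under pics/ and viewed, at most 10 in all, crops included, and the job is handed in when it is done.

```bash
mkdir -p pics; cat > h.py <<'E'
from workcell import *
import numpy as np, cv2
def grab(n):
    d=get_image(n); return d
def K(d):
    f=210/np.tan(np.radians(d["fovy"])/2)
    return f
def ray(d,u,v):
    f=K(d); x=np.array([(u-d["cx"])/f,(v-d["cy"])/f]); r=x.copy()
    for _ in range(30): r=x/(1+d["k1"]*(r@r))
    V=np.array(d["view"]); R=V[:3,:3]; o=-R.T@V[:3,3]
    return o, R.T@np.array([r[0],r[1],1])
def at(d,u,v,z):
    o,w=ray(d,u,v); return o+w*(z-o[2])/w[2]
def proj(d,p):
    V=np.array(d["view"]); c=V[:3,:3]@np.array(p,float)+V[:3,3]; s=c[:2]/c[2]
    s=s*(1+d["k1"]*(s@s)); return s*K(d)+[d["cx"],d["cy"]]
E
python3 - <<'E'
from h import *
import pickle
for n in("scene","top"):
    d=grab(n); cv2.imwrite(f"pics/{n}0.png",d["frame"]); pickle.dump(d,open(n+"0.pkl","wb"))
    print(n,d["fovy"],d["cx"],d["cy"],d["k1"],np.round(d["view"],3).tolist())
s=get_state();print(s)
E
```

```text
scene 45.60984296225402 286.68623696699103 214.45528176581234 -0.18630731765232605 [[0.648, -0.762, 0.009, -75.661], [-0.536, -0.464, -0.706, 434.805], [0.542, 0.452, -0.709, 596.062], [0.0, 0.0, 0.0, 1.0]]
top 46.37187069436003 274.22900845689276 205.11954593557797 -0.011877615783462313 [[-0.002, -1.0, -0.003, 309.105], [-0.996, 0.003, -0.087, 491.759], [0.087, 0.003, -0.996, 1197.734], [0.0, 0.0, 0.0, 1.0]]
{'time_s': 0.1, 'joints': array([ 9.19093410e+01,  2.05859017e+01,  6.38350514e-01, -1.70209637e-02,
       -7.01392055e+01, -1.65066854e+01]), 'joint_velocities': array([ 0.08088733, -0.06063352,  0.08204543,  0.101436  ,  0.06653568,
       -0.06091095]), 'joint_torque': array([-9.62108788e-04, -5.84765339e+01,  2.94106722e+01,  6.95452318e+00,
       -3.16250451e-03,  8.76792058e-06]), 'ee_pos': array([170.05800531, 652.86956391, 303.07059545]), 'tool_rot': array([ 1.79912272e+02, -9.30977581e-03, -1.46031319e+01]), 'wrist_force': array([-0.32776328, -0.03834636, -1.12345124]), 'ft_torque': array([ 0.01464589, -0.08432814, -0.03340854]), 'grasp_force': 0.0, 'width': 0.9988856801640538}
```

View pics/scene0.png

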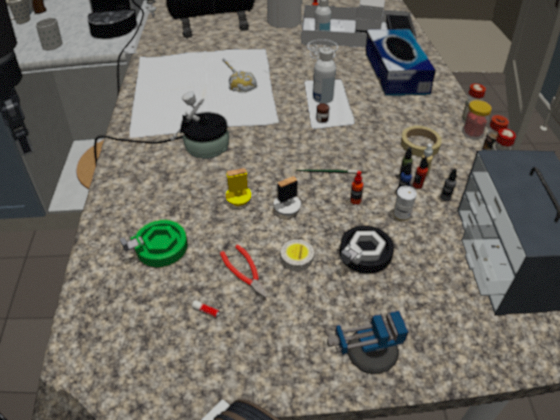

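View pics/top0.png

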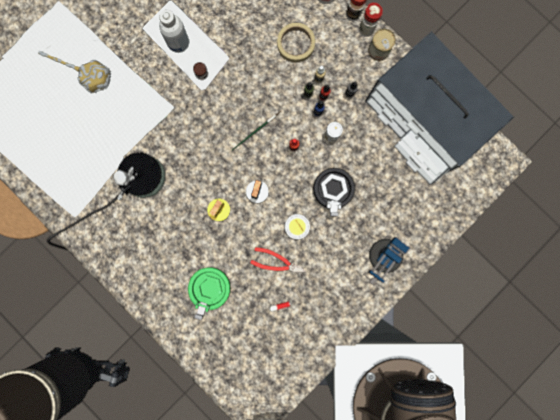

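View crop.

Grip candidates are the black blade at scene (288,192) / top (258,191) and the yellow decoy at scene (238,186) / top (218,210). Dock candidates are the black one at scene (366,247) / top (334,188) and the green decoy at scene (160,242) / top (209,289). By the description I choose the black-bladed grip and the black dock, and I'll check both in one crop.

```bash
python3 - <<'E'
import cv2,numpy as np,pickle
s=pickle.load(open("scene0.pkl","rb"))["frame"];t=pickle.load(open("top0.pkl","rb"))["frame"]
c=lambda im,u,v,w,h,k:cv2.resize(im[v:v+h,u:u+w],None,fx=k,fy=k,interpolation=cv2.INTER_CUBIC)
a=np.hstack([c(s,330,220,80,60,5),c(s,250,165,80,60,5)])
b=np.hstack([c(t,302,161,64,48,6.25),c(t,232,167,64,48,6.25)])
cv2.imwrite("pics/crop.png",np.vstack([a,b]))
E
```

```text
(no output)
```

View pics/crop.png

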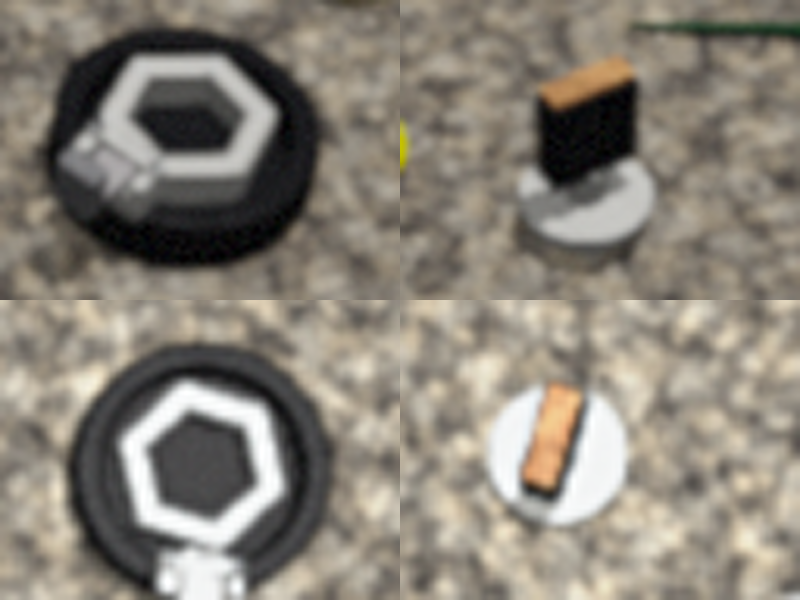

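The crop confirms the choice. The dock is a black base with an aluminium ring (scene ~(367,245), top ~(334,188)) and its bolt points toward the robot. The grip has a black blade, cork top and white collar (scene ~(287,195), top ~(257,191)). Next I fit their poses.

```bash
cat >> h.py <<'E'
from scipy.optimize import least_squares
def hexp(c,yaw,r,z,n=6):
    a=np.radians(yaw)+np.arange(n)*np.pi/3
    return np.c_[c[0]+r*np.cos(a),c[1]+r*np.sin(a),np.full(n,z)]
E
python3 - <<'E'
from h import *
import pickle
S=pickle.load(open("scene0.pkl","rb"));T=pickle.load(open("top0.pkl","rb"))
sc=lambda P,u0,v0,k,x0=0,y0=0:[(u0+(x-x0+.5)/k-.5,v0+(y-y0+.5)/k-.5) for x,y in P]
rs=sc([(127,55),(225,57),(280,115),(247,180),(150,180),(100,113)],330,220,5)
ri=sc([(150,82),(205,80),(245,118),(225,152),(160,150),(132,115)],330,220,5)
to=sc([(190,378),(265,405),(287,492),(212,548),(138,518),(118,437)],302,161,6.25,0,300)
ti=sc([(188,410),(243,428),(255,480),(212,518),(160,495),(145,445)],302,161,6.25,0,300)
for nm,d,P in(("So",S,rs),("Si",S,ri),("To",T,to),("Ti",T,ti)):
    W=np.array([at(d,u,v,30)[:2] for u,v in P]); c=W.mean(0); r=W-c
    a=np.degrees(np.arctan2(r[:,1],r[:,0]))
    print(nm,c.round(1),np.hypot(*r.T).round(1),(a%60).round(1))
gs=sc([(540,88),(628,58),(636,75),(550,108)],250,165,5,400); gt=sc([(550,380),(583,388),(560,488),(525,480)],232,167,6.25,400,300)
for nm,d,P in(("gs",S,gs),("gt",T,gt)):
    W=np.array([at(d,u,v,81.5)[:2] for u,v in P]); e=W-np.roll(W,1,0)
    print(nm,W.mean(0).round(1),np.hypot(*e.T).round(1),(np.degrees(np.arctan2(e[:,1],e[:,0]))%180).round(1))
print("collar",at(S,*sc([(587,200)],250,165,5,400)[0],19).round(1),at(T,*sc([(558,453)],232,167,6.25,400,300)[0],19).round(1))
print("base top",at(T,*sc([(200,474)],302,161,6.25,0,300)[0],28).round(1))
for nm,d in(("S",S),("T",T)):
  for q in(-10,0,10):
    c=at(T,*sc([(200,474)],302,161,6.25,0,300)[0],28)
    print(nm,q,proj(d,[c[0]-67*np.cos(np.radians(q)),c[1]-67*np.sin(np.radians(q)),59]).round(1))
ob={}
for n,uv in dict(jar=(334,130),drop=(294,144),tin=(297,227)).items(): print(n,at(T,*uv,{'jar':63,'drop':84,'tin':21}[n]).round(0))
c=lambda im,u,v,w,h,k:cv2.resize(im[v:v+h,u:u+w],None,fx=k,fy=k,interpolation=cv2.INTER_CUBIC)
cv2.imwrite("pics/bolt.png",np.hstack([c(S["frame"],335,235,40,40,10),c(T["frame"],314,185,40,40,10)]))
E
```

```text
So [536.1 157.4] [37.2 35.2 35.2 36.6 36.3 33.4] [13.4 10.  11.1 10.6 11.1  8.2]
Si [535.6 158. ] [21.  20.6 22.4 22.  20.7 20.6] [15.2 13.4  7.8 15.5  5.8  9.3]
To [537.4 160. ] [34.3 34.4 35.6 34.1 33.6 34.7] [ 7.  12.2 10.8  6.1 10.7 12.5]
Ti [537.5 160.5] [21.6 21.9 22.6 22.5 20.7 23. ] [12.6  9.  12.  10.9  8.5 12.1]
gs [526.3 347.2] [12.4 39.3 10.7 39.1] [ 59.4 158.2  56.9 160.8]
gt [528.2 350.2] [39.4 12.9 39.2 13.6] [166.1  76.1 167.1  76.9]
collar [524.7 346.   19. ] [528.2 351.2  19. ]
base top [533.2 160.5  28. ]
S -10 [340.8 249.9]
S 0 [345.8 253.5]
S 10 [351.5 256.4]
T -10 [330.6 214.1]
T 0 [335.5 214.5]
T 10 [340.3 214.1]
jar [672. 162.  63.]
drop [633. 260.  84.]
tin [438. 252.  21.]
```

View pics/bolt.png

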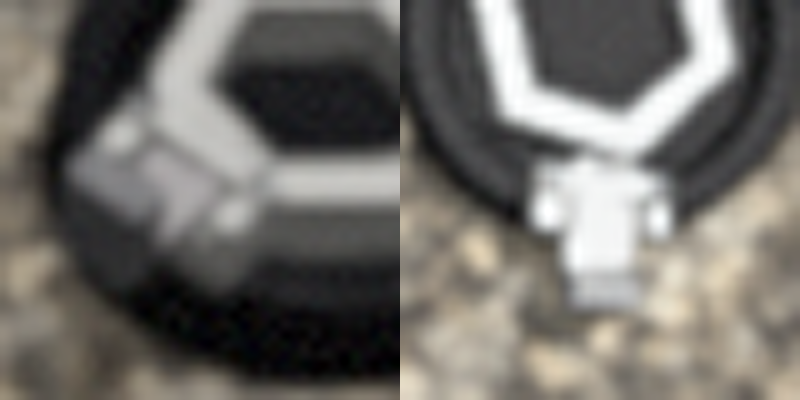

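The bolt tab is at top (334.5,214), so the dock's yaw is about -2 deg. The two cameras disagree by about 3 mm, so I average them:
- **Grip:** centre (527,349), yaw about 164 deg.
- **Ring:** centre (536.7,159), corners at about 10.5 deg mod 60.

I move above the grip.

```bash
python3 -m crank '0.06 0.03 0 0 1; 0.12 0.058 0 0 1; 0.18 0.087 0 1.5 1; 0.24 0.116 0 1.5 1; 0.30 0.145 0 1.5 1; 0.36 0.174 0.03 1.5 1; 0.4224 0.2046 0.06 1.5 1; 0.4224 0.2046 0.088 1.5 1; 0.4224 0.2046 0.088 1.5 1; 0.4224 0.2046 0.088 1.5 1' 25; python3 -c "
from h import *
for n in('scene','top'):
    d=grab(n);cv2.imwrite(f'pics/{n}1.png',d['frame'])
s=get_state();print(s['time_s'],s['ee_pos'],s['tool_rot'],s['wrist_force'])
a=cv2.imread('pics/scene1.png')[80:280,200:400];b=cv2.imread('pics/top1.png')[90:290,160:360]
cv2.imwrite('pics/c1.png',cv2.resize(np.hstack([a,b]),None,fx=2,fy=2))"
```

```text
time_s: 1.35
ee_pos: [527.6, 348.7, 215.9]
tool_rot: [180.0, -0.0, -16.1]
wrist_force: [0.8, 0.4, 0.5]
width: 1.002
grasp_force: 0.0
1.45 [527.27011758 349.77210088 217.03452478] [-1.79910337e+02 -5.34128479e-02 -1.60343992e+01] [0.2918308  0.07362631 0.20857975]
```

View pics/c1.png

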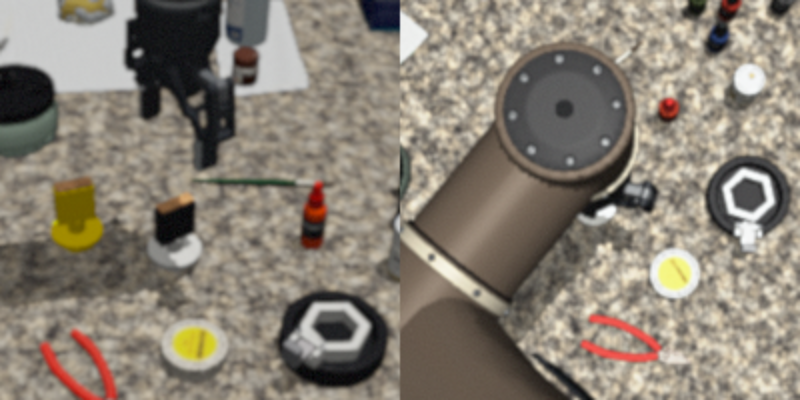

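The fingers straddle the blade: in the crop the tips are at (150,110) and (205,155), with the blade top at (175,210) below them. The scene camera stays unobstructed. I descend and grasp.

```bash
python3 -m crank '0 0 0.04 0 1; 0 0 0.08 0 1; 0 0 0.10 0 1; 0 0 0.10 0 1; 0 0 0.10 0 0; 0 0 0.10 0 -1; 0 0 0.10 0 -1; 0 0 0.10 0 -1; 0 0 0.10 0 -1; 0 0 0.10 0 -1' 30; python3 -m crank '0 0 -0.02 0 -1; 0 0 -0.06 0 -1; 0 0 -0.09 0 -1; 0 0 -0.09 0 -1'
```

```text
time_s: 2.7
ee_pos: [527.5, 348.8, 116.2]
tool_rot: [-180.0, -0.0, -16.1]
wrist_force: [-1.2, -0.8, 2.5]
width: 0.184
grasp_force: 37.2
time_s: 3.2
ee_pos: [528.2, 349.5, 208.5]
tool_rot: [-179.8, -0.1, -16.1]
wrist_force: [-0.4, 0.7, -1.0]
width: 0.184
grasp_force: 36.6
```

Held (opening about 15.6 mm, which matches the blade). I carry it over the dock and turn to the ring angle.

```bash
python3 -m crank '0.02 0.06 0 -9 -1; 0.04 0.12 0 -18 -1; 0.061 0.18 0 -26.6 -1; 0.0614 0.1797 0.03 -26.6 -1; 0.0614 0.1797 0.05 -26.6 -1; 0.0614 0.1797 0.05 -26.6 -1'; python3 -c "
from h import *; import pickle
d=grab('scene');s=get_state();print(s['time_s'],s['ee_pos'],s['tool_rot'],s['wrist_force'])
pickle.dump(d,open('s2.pkl','wb'))
a=d['frame'][180:290,310:430]
cv2.imwrite('pics/c2.png',cv2.resize(a,None,fx=5,fy=5,interpolation=2))"
```

```text
time_s: 3.95
ee_pos: [535.2, 157.9, 153.6]
tool_rot: [179.9, 0.3, 10.4]
wrist_force: [0.2, -0.0, -0.5]
width: 0.183
grasp_force: 36.4
4.0 [535.98255415 158.59788366 154.85722861] [1.79934379e+02 1.41655746e-01 1.04909465e+01] [ 0.52608434 -0.07685417 -0.85338012]
```

View pics/c2.png

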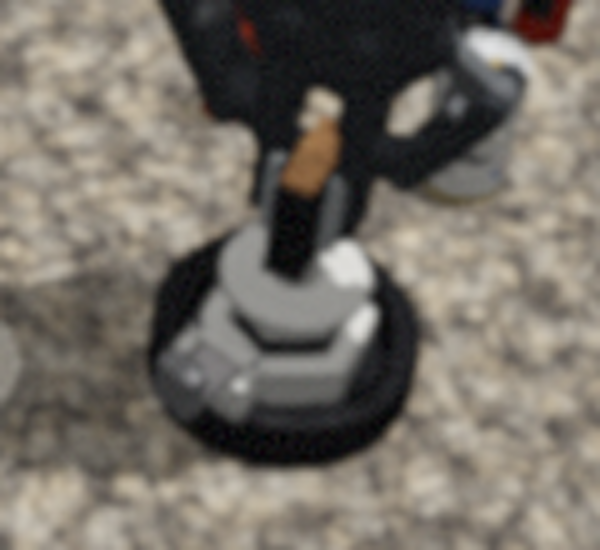

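The grip is upright over the ring: collar edges at crop x 218..375, about full frame (354..385, 233). I compare the collar and ring as the same camera sees them.

```bash
cat > m.py <<'E'
from h import *; import pickle
d=pickle.load(open('s2.pkl','rb'))
def fullfit(pts,z,r):  # circle points lying on edge, fixed radius
    W=np.array([at(d,310+(x+.5)/5-.5,180+(y+.5)/5-.5,z)[:2] for x,y in pts])
    q=least_squares(lambda c:np.hypot(*(W-c).T)-r,W.mean(0)+[5,5]); return q.x,q.fun
P=[(218,265),(222,285),(240,305),(265,322),(228,242),(240,230),(375,275)]
print("guess collar top", fullfit(P,59,28))
t=np.linspace(0,2*np.pi,200)
im=cv2.resize(d['frame'][180:290,310:430],None,fx=5,fy=5,interpolation=2)
def draw(c,r,z,col,n=200,yaw=0):
    a=np.radians(yaw)+np.arange(n)*2*np.pi/n
    q=np.array([(proj(d,[c[0]+r*np.cos(k),c[1]+r*np.sin(k),z])-[310,180]+.5)*5 for k in a])
    cv2.polylines(im,[np.round(q*8).astype(np.int32)],True,col,1,cv2.LINE_AA,3)
R=(536,157.6); G=(536,157.6)
draw(R,33.5,30,(0,255,0),6,10.5); draw(R,24.2,30,(0,255,0),6,10.5)
draw(G,28,59,(0,0,255)); draw(G,28,54,(255,0,255))
a=np.radians(10.5);X=np.array([np.cos(a),np.sin(a)]);Y=np.array([-X[1],X[0]])
q=np.array([(proj(d,[*(np.array(G)+sx*21*X+sy*8*Y),121.5])-[310,180]+.5)*5 for sx,sy in((1,1),(1,-1),(-1,-1),(-1,1))])
cv2.polylines(im,[np.round(q*8).astype(np.int32)],True,(255,0,0),1,cv2.LINE_AA,3)
cv2.imwrite('pics/c3.png',im)
E
python3 m.py
```

```text
guess collar top (array([532.00795148, 155.66398012]), array([ 0.700344  ,  0.71700016, -0.35097537,  0.26485717,  0.04353059,
        0.19323133,  1.40722778]))
```

View pics/c3.png

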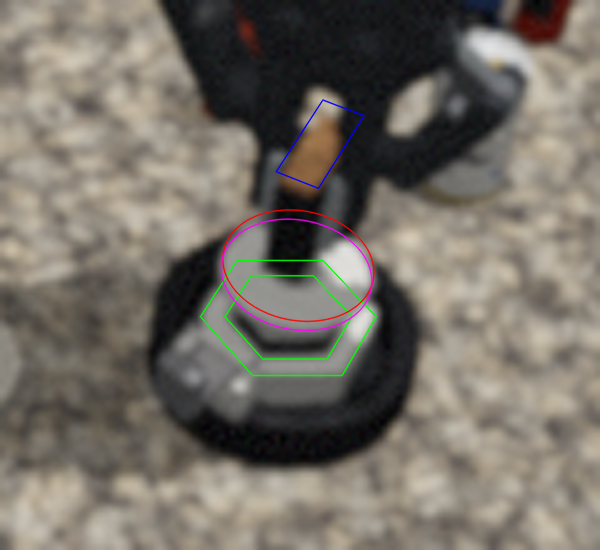

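The ring overlay (green) fits the image. The collar looks slightly short of the ring, by about 1.8 mm in x once I combine the camera views with the tool readings. I shift by that and lower gently, watching the force.

```bash
python3 -m crank '0.0018 0.0003 0 0 -1; 0.0018 0.0003 0.004 0 -1; 0.0018 0.0003 0.007 0 -1; 0.0018 0.0003 0.008 0 -1; 0.0018 0.0003 0.009 0 -1;0.0018 0.0003 0.009 0 -1'; python3 -m crank '0 0 0.001 0 -1; 0 0 0.001 0 -1';python3 -m crank '0 0 0.001 0 -1; 0 0 0.001 0 -1'
```

```text
time_s: 4.75
ee_pos: [538.3, 159.0, 146.9]
tool_rot: [180.0, 0.0, 10.5]
wrist_force: [1.2, -0.1, -1.3]
width: 0.179
grasp_force: 36.4
time_s: 5.0
ee_pos: [538.3, 159.1, 145.9]
tool_rot: [180.0, 0.0, 10.5]
wrist_force: [-0.2, -0.3, -1.1]
width: 0.18
grasp_force: 36.4
time_s: 5.25
ee_pos: [538.3, 159.0, 144.8]
tool_rot: [180.0, 0.0, 10.5]
wrist_force: [0.1, 0.0, -0.4]
width: 0.185
grasp_force: 36.4
```

```bash
for i in 1; do python3 -m crank '0 0 0.001 0 -1; 0 0 0.001 0 -1'; done; python3 -m crank '0 0 0.001 0 -1; 0 0 0.001 0 -1'; python3 -m crank '0 0 0.001 0 -1; 0 0 0.001 0 -1'; python3 -m crank '0 0 0.0005 0 -1; 0 0 0.001 0 -1' | sed -n 2,4p
```

```text
time_s: 5.5
ee_pos: [538.3, 159.1, 143.8]
tool_rot: [180.0, 0.0, 10.5]
wrist_force: [-0.4, 0.4, -1.3]
width: 0.181
grasp_force: 36.4
time_s: 5.75
ee_pos: [538.3, 159.0, 142.8]
tool_rot: [180.0, 0.0, 10.5]
wrist_force: [0.7, 0.9, -0.3]
width: 0.185
grasp_force: 36.4
time_s: 6.0
ee_pos: [538.4, 159.1, 142.0]
tool_rot: [180.0, -0.0, 10.5]
wrist_force: [-0.2, 0.3, 0.9]
width: 0.183
grasp_force: 36.9
ee_pos: [538.6, 159.2, 141.6]
tool_rot: [-180.0, -0.0, 10.5]
wrist_force: [-1.7, -1.0, 9.2]
```

Contact is 4.5 mm in, with 9 N of mostly vertical force. The nose is inside and the hexagon's edge sits on the ring. I relax the grip so the foot hangs loosely, then shuffle, tracking the cork numerically.

```bash
cat > cork.py <<'E'
from h import *
d=grab('scene'); hsv=cv2.cvtColor(d['frame'],cv2.COLOR_BGR2HSV)[195:260,350:395]
m=cv2.inRange(hsv,(5,90,70),(22,255,255)); n,l,st,c=cv2.connectedComponentsWithStats(m)
i=1+np.argmax(st[1:,4]); s=get_state()
print("cork",(c[i]+[350,195]).round(2),st[i],"z",s['ee_pos'].round(1),s['tool_rot'][2].round(1),"F",s['wrist_force'].round(1),s['width'].round(3),s['time_s'])
E
python3 cork.py; python3 -m crank '0 0 -0.001 0 -1; 0 0 -0.001 0 -0.55; 0 0 -0.001 0 -0.55; 0 0 -0.001 0 -0.55'; python3 cork.py
```

```text
time_s: 6.8
ee_pos: [538.3, 159.1, 141.8]
tool_rot: [180.0, 0.0, 10.5]
wrist_force: [-0.5, -0.6, -0.4]
width: 0.223
grasp_force: 0.1Traceback (most recent call last):
  File "cork.py", line 5, in <module>
    print("cork",(c[i]+[350,195]).round(2),st[i],"z",s['ee_pos'].round(1),s['tool_rot'][2].round(1),"F",s['wrist_force'].round(1),s['width'].round(3),s['time_s'])
                                                                                                                                  ^^^^^^^^^^^^^^^^
AttributeError: 'float' object has no attribute 'round'
Traceback (most recent call last):
  File "cork.py", line 5, in <module>
    print("cork",(c[i]+[350,195]).round(2),st[i],"z",s['ee_pos'].round(1),s['tool_rot'][2].round(1),"F",s['wrist_force'].round(1),s['width'].round(3),s['time_s'])
                                                                                                                                  ^^^^^^^^^^^^^^^^
AttributeError: 'float' object has no attribute 'round'
```

```bash
sed -i "s/s\['width'\].round(3)/s['width']/" cork.py; python3 cork.py; python3 -c "
from h import *
d=grab('scene')
for z in(107,97):print(proj(d,[537,158,z]))
cv2.imwrite('pics/c4.png',cv2.resize(d['frame'][180:290,310:430],None,fx=5,fy=5,interpolation=2))"
```

```text
cork [369.37 222.25] [ 13  19  15  18 163] z [538.3 159.1 141.8] 10.5 F [-0.3 -0.4 -0.6] 0.22617017093664388 6.9
[372.60260995 213.50052693]
[371.87636992 217.44742484]
```

View pics/c4.png

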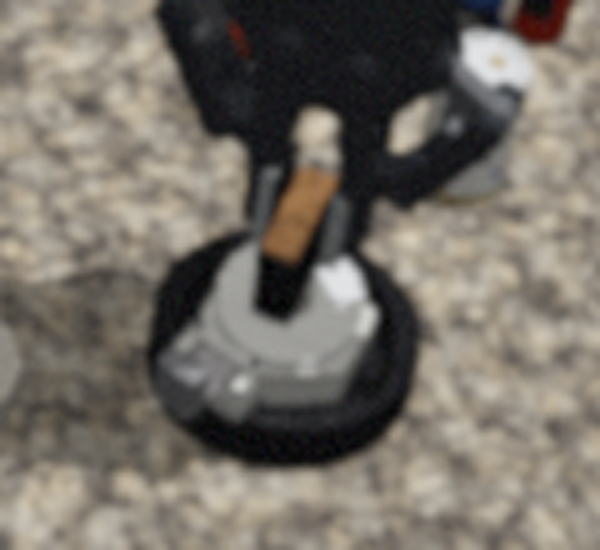

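The grip seems to have dropped: the collar at crop (290,310) covers the ring. The cork centroid (369,222) is lower than expected, so I overlay the seated model to check for tilt or offset.

```bash
python3 - <<'E'
from h import *
d=grab('scene'); k=7;u0,v0=330,200
im=cv2.resize(d['frame'][200:280,330:410],None,fx=k,fy=k,interpolation=2)
raw=im.copy()
def pl(P,col):
    q=np.array([(proj(d,p)-[u0,v0]+.5)*k for p in P]); cv2.polylines(im,[np.round(q*8).astype(np.int32)],True,col,1,cv2.LINE_AA,3)
def C(c,r,z): a=np.linspace(0,2*np.pi,100); return np.c_[c[0]+r*np.cos(a),c[1]+r*np.sin(a),np.full(100,z)]
R=np.array((536,157.6)); a=np.radians(10.5);X=np.array([np.cos(a),np.sin(a)]);Y=np.array([-X[1],X[0]])
pl(hexp(R,10.5,33.5,30),(0,255,0)); pl(C(R,28,35),(0,0,255))
pl([[*(R+sx*21*X+sy*8*Y),97.5] for sx,sy in((1,1),(1,-1),(-1,-1),(-1,1))],(255,0,0))
cv2.imwrite('pics/c5.png',im)
E
```

```text
(no output)
```

View pics/c5.png

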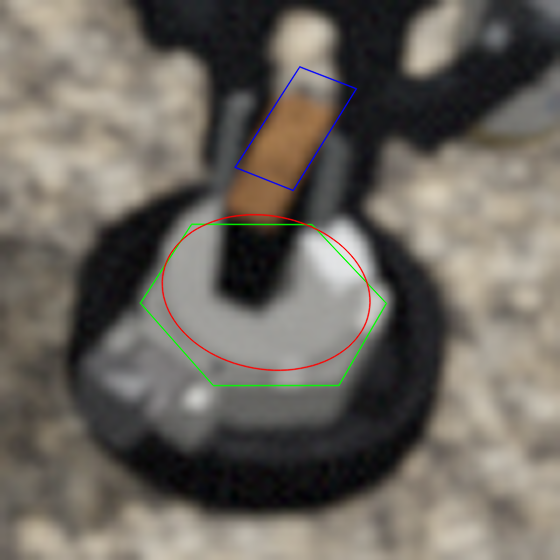

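The cork sits about 4 px toward the camera from the seated model, so the grip is probably cocked toward -x, with one side of the hexagon dropped. I shuffle it gently with the loose fingers and track the cork.

```bash
python3 -m crank '0 0 0 4 -0.55; 0 0 0 8 -0.55; 0 0 0 8 -0.55' | sed -n 4p; python3 cork.py; python3 -m crank '0 0 0 -8 -0.55; 0 0 0 -12 -0.55; 0 0 0 -16 -0.55; 0 0 0 -16 -0.55'| sed -n 4p; python3 cork.py; python3 -m crank '0 0 0 8 -0.55; 0 0 0 8 -0.55; 0 0 0 8 -0.55'| sed -n 4p; python3 cork.py
```

```text
wrist_force: [-0.0, -0.0, -0.3]
cork [368.4  221.93] [ 11  17  16  20 168] z [538.3 159.1 141.9] 2.6 F [-0.4  0.4  0.3] 0.22197544485623133 7.425
wrist_force: [-1.0, -0.5, 0.2]
cork [369.18 222.03] [ 12  18  16  19 158] z [538.3 159.  141.9] 18.5 F [-0.2 -0.8 -0. ] 0.22391574313522944 7.975
wrist_force: [-0.4, 0.1, 0.1]
cork [369.39 222.19] [ 13  18  15  19 162] z [538.4 159.1 141.9] 10.6 F [0.1 0.1 0.1] 0.22477462203334092 8.4
```

The ±8 deg stayed within the finger slack. I tighten the gap and repeat, watching the cork's angle and the wrist moment.

```bash
cat >> cork.py <<'E'
ys,xs=np.where(l==i); p=np.c_[xs,ys]-c[i]; ev=np.linalg.eigh(p.T@p/len(p)); v=ev[1][:,1]
print("  axis",np.degrees(np.arctan2(-v[1],v[0]))%180,"len",ev[0]**.5*3.46,"M",s['ft_torque'].round(2))
E
python3 -m crank '0 0 0 5 -0.6; 0 0 0 10 -0.6; 0 0 0 10 -0.6' | sed -n 4p; python3 cork.py; python3 -m crank '0 0 0 -8 -0.6; 0 0 0 -14 -0.6; 0 0 0 -20 -0.6; 0 0 0 -20 -0.6'| sed -n 4p; python3 cork.py; python3 -m crank '0 0 0 10 -0.6; 0 0 0 10 -0.6; 0 0 0 10 -0.6'| sed -n 4p; python3 cork.py
```

```text
wrist_force: [-0.1, -0.1, 0.1]
cork [367.6  221.22] [  9  17  17  19 157] z [538.4 159.1 141.9] 0.7 F [ 0.4  0.5 -0.8] 0.20041593656944462 8.825
  axis 56.82695220058265 len [ 8.14977756 19.21356442] M [ 0.04 -0.11  0.19]
wrist_force: [0.7, -0.2, 0.1]
cork [370.29 220.97] [ 14  18  14  18 155] z [538.4 159.1 142. ] 20.5 F [1.  0.4 0. ] 0.20112571935639362 9.375
  axis 67.10614219036762 len [ 8.69734635 17.7416842 ] M [ 0.03 -0.16 -0.04]
wrist_force: [-0.2, 0.0, -0.3]
cork [371.03 218.95] [ 15  17  13  15 124] z [538.3 159.1 141.9] 10.6 F [-0.3  0.4 -0.9] 0.19914399681746042 9.8
  axis 57.06342735196863 len [ 7.98626963 15.10402524] M [-0.03 -0.06  0.03]
```

The cork has moved from (369.4,222.2) to (371.0,219.0), close to the seated prediction of (371.9,217.4). The shuffle is righting it, so I repeat with smaller turns.

```bash
python3 -m crank '0 0 0 5 -0.6; 0 0 0 8 -0.6; 0 0 0 0 -0.6; 0 0 0 -8 -0.6; 0 0 0 0 -0.6; 0 0 0 0 -0.55;0 0 0 0 -0.55' | sed -n 4p; python3 cork.py; python3 -m crank '-0.001 0 0 0 -0.6; -0.001 0 0 8 -0.6; -0.001 0 0 0 -0.6; -0.001 0 0 -8 -0.6; -0.001 0 0 0 -0.6; 0 0 0 0 -0.55;0 0 0 0 -0.55' | sed -n 4p; python3 cork.py
```

```text
wrist_force: [-0.1, 0.4, -1.2]
cork [371.2  218.87] [ 15  17  13  15 126] z [538.3 159.1 141.9] 10.7 F [-0.4  0.  -0.1] 0.22539960470877568 10.725
  axis 56.87000856748729 len [ 8.0070392  15.20485264] M [-0.    0.01  0.01]
wrist_force: [-0.4, 0.2, -0.6]
cork [371.2  218.87] [ 15  17  13  15 126] z [538.4 159.1 141.9] 10.6 F [ 0.1 -0.1  0.7] 0.22418934208612248 11.65
  axis 56.87000856748729 len [ 8.0070392  15.20485264] M [-0.06  0.02  0.04]
```

Stable now, with the cork's near edge at row 227, which is the seated model value. I release, rise and move aside to check both views.

```bash
python3 -m crank '0 0 0 0 0; 0 0 0 0 1; 0 0 0 0 1; 0 0 0 0 1; 0 0 0 0 1; 0 0 -0.04 0 1; 0 0 -0.10 0 1; -0.05 -0.06 -0.12 0 1; -0.10 -0.12 -0.12 0 1; -0.10 -0.12 -0.12 0 0'; python3 - <<'E'
from h import *
out=[]
for n,R,u0,v0 in(("scene",(536,157.6),330,200),("top",(537.4,160.2),300,155)):
    d=grab(n); k=5 if n=="scene" else 5
    im=cv2.resize(d['frame'][v0:v0+80,u0:u0+80],None,fx=k,fy=k,interpolation=2); out.append(im.copy())
    def pl(P,col):
        q=np.array([(proj(d,p)-[u0,v0]+.5)*k for p in P]); cv2.polylines(im,[np.round(q*8).astype(np.int32)],True,col,1,cv2.LINE_AA,3)
    R=np.array(R);a=np.radians(10.5);X=np.array([np.cos(a),np.sin(a)]);Y=np.array([-X[1],X[0]])
    t=np.linspace(0,2*np.pi,80)
    pl(np.c_[R[0]+28*np.cos(t),R[1]+28*np.sin(t),35+0*t],(0,0,255)); pl(hexp(R,10.5,33.5,30),(0,255,0))
    pl([[*(R+sx*21*X+sy*8*Y),97.5] for sx,sy in((1,1),(1,-1),(-1,-1),(-1,1))],(255,0,0))
    out.append(im)
cv2.imwrite('pics/c6.png',cv2.resize(np.vstack([np.hstack(out[:2]),np.hstack(out[2:])]),(600,600)))
E
python3 cork.py
```

```text
time_s: 12.9
ee_pos: [416.4, 259.9, 262.6]
tool_rot: [-179.9, -0.1, 10.6]
wrist_force: [-0.0, -0.9, 0.2]
width: 0.815
grasp_force: 0.0
cork [371.77 218.72] [ 15  16  14  16 134] z [417.2 259.7 262.4] 10.7 F [0.  0.1 0.3] 0.5561269609028838 13.05
  axis 58.94206665220422 len [ 8.08843362 16.26821979] M [ 0.02 -0.09 -0.01]
```

View pics/c6.png

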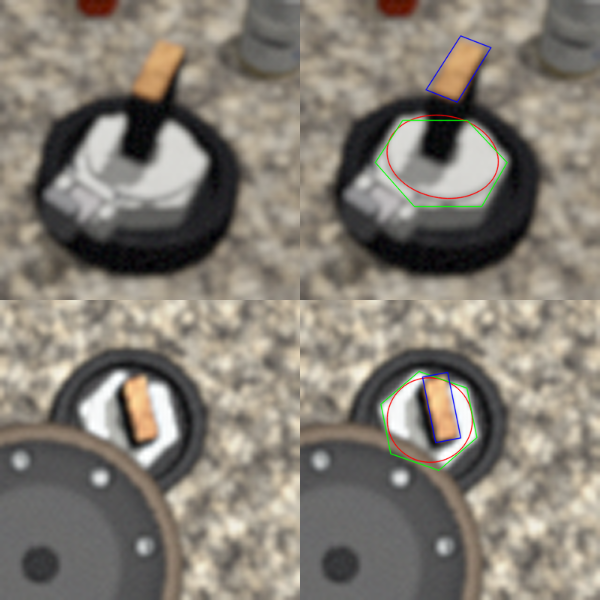

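The last view shows the grip upright and fully seated: cork, collar and ring match the seated model in both cameras, and the bolt is still open. I stage behind the tab with the fingers shut.

```bash
python3 -m crank '-0.003 0.05 0 6 -1; -0.003 0.0997 0 12.6 -1; -0.003 0.0997 0.02 12.6 -1; -0.003 0.0997 0.07 12.6 -1; -0.003 0.0997 0.12 12.6 -1; -0.003 0.0997 0.147 12.6 -1; -0.003 0.0997 0.147 12.6 -1; -0.003 0.0997 0.147 12.6 -1'; python3 -m crank '0.006 0 0 0 -1; 0.012 0 0 0 -1; 0.012 0 0 0 -1'
```

```text
time_s: 14.05
ee_pos: [434.2, 160.3, 115.8]
tool_rot: [-180.0, -0.0, -2.1]
wrist_force: [-0.1, -0.1, 0.7]
width: -0.003
grasp_force: 0.0
time_s: 14.42
ee_pos: [446.1, 160.1, 115.5]
tool_rot: [-179.9, -0.1, -2.1]
wrist_force: [0.0, 0.5, -0.1]
width: 0.001
grasp_force: 0.0
```

```bash
for i in 1; do python3 -m crank '0.003 0 0 0 -1; 0.006 0 0 0 -1; 0.008 0 0 0 -1; 0.008 0 0 0 -1'|sed -n 2,4p; done; python3 -m crank '0.002 0 0 0 -1; 0.004 0 0 0 -1; 0.006 0 0 0 -1; 0.006 0 0 0 -1'|sed -n 2,4p; python3 -m crank '0.001 0 0 0 -1; 0.002 0 0 0 -1; 0.003 0 0 0 -1; 0.003 0 0 0 -1'|sed -n 2,4p
```

```text
ee_pos: [453.4, 159.5, 114.8]
tool_rot: [180.0, 0.0, -2.1]
wrist_force: [0.3, -0.4, 0.2]
ee_pos: [459.4, 159.2, 114.8]
tool_rot: [180.0, 0.0, -2.1]
wrist_force: [-0.7, -0.4, 0.2]
ee_pos: [462.3, 159.1, 114.8]
tool_rot: [180.0, 0.0, -2.1]
wrist_force: [-1.8, -1.2, -0.1]
```

```bash
python3 -m crank '0.001 0 0 0 -1; 0.002 0 0 0 -1; 0.003 0 0 0 -1; 0.004 0 0 0 -1'|sed -n 2,4p; python3 -m crank '0.001 0 0 0 -1; 0.002 0 0 0 -1; 0.003 0 0 0 -1; 0.003 0 0 0 -1'|sed -n 2,4p; python3 -m crank '0.001 0 0 0 -1; 0.002 0 0 0 -1; 0.002 0 0 0 -1'|sed -n 2,4p
```

```text
ee_pos: [466.3, 159.0, 114.9]
tool_rot: [180.0, 0.0, -2.1]
wrist_force: [-1.6, -1.1, 1.1]
ee_pos: [467.6, 158.7, 114.7]
tool_rot: [180.0, 0.2, -2.1]
wrist_force: [-14.5, 3.3, 7.4]
ee_pos: [467.9, 158.5, 114.6]
tool_rot: [179.9, 0.3, -2.2]
wrist_force: [-23.2, 8.4, 15.1]
```

Hard stop at TCP x ≈ 467, the predicted fully-in position. I back off, rise, and check the tab's shift in the images numerically.

```bash
python3 -m crank '-0.006 0 0 0 -1; -0.025 0 0 0 -1; -0.03 0 -0.04 0 -1; -0.03 0 -0.10 0 -1; -0.03 -0.06 -0.14 0 -1; -0.03 -0.12 -0.14 0 -1; -0.03 -0.18 -0.14 0 -1; -0.03 -0.2 -0.14 0 -1; -0.03 -0.2 -0.14 0 -1'; python3 - <<'E'
from h import *; import pickle
T=pickle.load(open("top0.pkl","rb"));S=pickle.load(open("scene0.pkl","rb"))
t=grab("top");s=grab("scene")
g=lambda d:d["frame"].astype(float).mean(2)
print(g(T)[196:222,332:338].mean(1).astype(int));print(g(t)[196:222,332:338].mean(1).astype(int))
tp=S["frame"][246:264,338:352]
for d in(S,s):
    r=cv2.matchTemplate(d["frame"][225:280,325:390],tp,cv2.TM_CCOEFF_NORMED); _,m,_,l=cv2.minMaxLoc(r); print(m,l)
for x in(67,53): print(proj(s,[536-x,159,59]),proj(t,[536-x,160,59]))
E
python3 cork.py
```

```text
time_s: 18.42
ee_pos: [448.8, 361.6, 254.5]
tool_rot: [-180.0, -0.0, -2.0]
wrist_force: [0.0, -0.5, -1.4]
width: -0.001
grasp_force: 0.0
[216 245 243 212 178 199 230 243 239 233 237 237 236 235 235 219 185 189
 189 159 123 142 159 165 155 145]
[166 221 246 247 244 235 235 245 242 216 188 197 199 166 111 126 153 155
 147 151 163 171 179 176 162 148]
1.0 (13, 21)
0.8137379288673401 (14, 20)
[347.41830657 252.9708937 ] [335.64293085 213.35358017]
[351.9680256  248.43187669] [335.56652604 207.55737761]
cork [371.8  218.67] [ 15  16  14  16 133] z [448.7 359.  254.9] -2.1 F [ 0.1 -0.1 -0.5] 0.0024131001055068537 18.575
  axis 58.827406842534515 len [ 8.11719453 16.14253395] M [ 0.03 -0.02 -0.03]
```

The tab shifted by 6 rows in the top view, against 5.8 predicted for 14 mm. The grip is unmoved and the arm is clear.

```bash
python3 -c "
from workcell import *
print(hand_in())"
```

```text
the job is handed in; nothing more can be done
None
```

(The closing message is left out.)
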